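# Bolt the test box shut past its safety catch

## Robot

A 7-joint arm with a two-finger parallel gripper is mounted at the origin on the work surface. World frame = base frame: x ahead of the robot, y to its left, z up, the work surface at z = 0. Lengths are in mm, angles in rad, forces in N, time in s.
With the tool pointing down it reaches from about 425 to 1025 mm from the base axis. Payload 3.6 kg.
Tool frame: the origin (TCP) lies on the centre line of the jaws, within the pads' length; the fingertips stand 17 mm ahead of it and the grasp point (between the pads) lies 2 mm behind it; z points along the fingers, y is the line along which they close (so a half turn about z gives the same grasp; the last joint's range is limited). The gripper opens to 85 mm and grips with 20 to 120 N. Pads are 22 mm wide; open, the fingers measure 114 mm over their backs; the gripper's body (76 mm by 85 mm) begins 54 mm behind the grasp point. The pads swing forward as they close: fully open they stand 13 mm farther back than shut.
Start: joints at [-1.44, 0.591, 0.048, 1.609, -0.033, 0.943, -0.034], TCP at [160.898, 706.924, 248.302] pointing down, gripper open.
Joint ranges: [-2.69, 2.69], [-0.47, 2.24], [-1.27, 1.36], [0.19, 2.51], [-1.53, 4.68], [0.08, 2.07], [-3.09, 3.09]. Speed limits (rad/s): [2.57, 2.57, 3.14, 3.14, 3.14, 3.14, 3.14].

## Interface

Orientations are given as a rotation vector (axis times angle).
In Python, from rig import r gives the robot as it stands. Calls block until the motion is done:
- r.reach(position, orientation): joint-space move of the TCP to a pose.
- r.line_to(position, frame=None, v=150): straight line of the TCP; frame=None keeps the orientation; v is the mean speed in mm/s.
- r.goto_joints(angles): joint-space move.
- r.open_gripper() and r.close(grip_force=None): open the fingers fully, or close them until they stop; grip_force is the grip in N (None keeps the last).
- r.dwell(seconds).
- r.solve_ik(position, orientation): joint angles nearest the present ones, or None.
- r.camera(name): name is "side" or "top"; returns a dict with "color" (384x512x3 uint8, blue, green, red), "intrinsics" (3x3 intrinsics, pixels), "k1" (the pictures are not rectified: a ray, as slopes to the right and down, at radius r is drawn at 1 + k1 r^2 times it, then the intrinsics apply), "R" (3x3) and "t" (3): a world point X has camera coordinates R X + t. Camera axes: x right, y down, z forward; pixel columns grow to the right and rows downward; lengths in mm; the calibration is good to about 2 mm. A picture is of the moment at which its call begins. There is no depth.
A pose or a line that the arm cannot do raises r.PlanningError and nothing moves.
- r.close_job(): hands the job in; it is judged then, once.
Readings, each from a call of its own:
- r.current_time(): time.
- r.current_joint_positions(): joint angles.
- r.current_qvel(): joint speeds.
- r.current_effort(): joint torques, N m.
- r.current_tcp_pos(): TCP position.
- r.current_ee_rot(): TCP orientation.
- r.current_ft_force(): force on the tool from outside, world axes, zero at the start.
- r.current_wrist_torque(): the same for the moment, N m.
- r.current_opening(): opening from 0.0 (shut) to 1.0 (fully open).
- r.current_grasp_force(): force on a finger pad.
Only numpy, scipy, OpenCV 4.12 (cv2) and the standard library are available. Lean on these libraries where they do the work, as an engineer would, in place of code of your own. Each camera call takes 0.05 s, during which the arm holds its last target. There are 200 camera calls.

## Task

Lock the lid of the grey test box. With one fingertip press the long spring safety catch on top of the box down and keep it down while the other fingertip pushes the upright tab of the bolt beside it until the bolt is fully home in its keeper on the lid; only then take the fingers away, so that the catch springs back up and locks the bolt. Only press and push, pick nothing up, and leave the tape roll, the jar, the beaker and the screwdriver where they are.

Things in the scene. Friction and masses are not known exactly. Their poses are not given: they have to be found in the camera images.
- testbox: Grey box fixed to the bench, top 90 mm up; x from -120 to 120, y from -120 to 240 mm about its origin, which lies at bench level under the middle of the bolt work. z up; +y is the way the bolt slides to lock. A 3 mm base plate (120 by 150 mm, y = -85 to 65) carries bolt and catch. Two low guides over the bolt bar, tops 106 mm up: y = -75 to -65 and 53 to 63, x = 14 to 46 mm.
- keeper (a point): Top centre of the steel keeper on the lid that the bolt enters, 107 mm above the bench, at box x = 30, y = 93 mm; 40 mm (x) by 26 mm (y).
- tab (a point): Middle of the top edge of the bolt's upright steel tab, moving with the bolt; pushed on its -y face. 32 mm wide (box x), 10 mm thick (box y), top 133 mm above the bench, at box x = 30 mm, box y = bolt value. It rises from a flat bar 20 mm wide, top 101 mm up. Three small teeth (tops 109 mm up) move with the bar at box x = 10 to 21 mm.
- press_bar (a point): Centre of the top face of the catch's press bar, moving with it. Flat steel strip 30 mm wide (box x), 90 mm long (box y), top 117 mm above the bench when up, centre at box x = -30, y = -5 mm. Long, so that a fingertip can slide along it while pressing. Its centre line is 60 mm from the tab's.
- bolt (a joint): Slide of the bolt along box +y, in m: 0 = withdrawn, 0.040 = fully home against its stop. It starts between 0 and 0.004. It rubs with about 3 N and stays where it is left. With the catch up it goes no farther than about 0.006.
- catch (a joint): How far the catch is pressed straight down, m: 0 up, 0.012 bottomed. A spring lifts it: 2 N at the top, 6.3 N at the bottom. From 0.006 down its tongue clears the bolt's teeth; let up part-way, it catches between the next teeth and blocks the bolt again. With the bolt past 0.038 it can rise fully behind the last tooth.
- tape: Bystander: cardboard roll, 68 mm across, 20 mm high, lying on the lid. Origin: centre of its underside.
- jar: Bystander: pale translucent jar with a black lid, 56 mm across, 60 mm high, standing on the lid. Origin: centre of its underside.
- beaker: Bystander: blue plastic beaker, 84 mm across the rim, 110 mm high, on the bench past the -y end of the box. Origin: centre of its underside.
- driver: Bystander: screwdriver with red handle, 170 mm long, lying on the bench past the -y end of the box. Origin: under its middle.

How it is judged (in metres and radians):
On the way, in this order (a step that is already met when the one before it is completed fails the run):
1. the catch is pressed down while the bolt is still withdrawn (value of joint catch above 0.006 m and value of joint bolt below 0.012 m), for 0.05 s.
2. the bolt is pushed home with the catch still down (value of joint bolt above 0.037 m and value of joint catch above 0.004 m), for 0.05 s.
At the end, for the whole second after the job is handed in: The bolt is home (within 3 mm of its stop) and at rest, the catch has sprung back up (within 3 mm of the top) and the four bystanders are within 30 mm of where they began (value of joint bolt above 0.037 m and value of joint catch below 0.003 m and velocity of joint bolt below 0.005 m/s and distance of each of tape, jar, beaker, driver from where it was at the start of the episode below 0.03 m); the robot touches nothing.
It fails at once if the catch is let up while the bolt is part-way (between 9 and 34 mm) (value of joint bolt between 0.009 and 0.034 m and value of joint catch below 0.003 m).
It fails at once if the tape roll is lifted or pushed away by more than 30 mm (distance of tape from where it was at the start of the episode above 0.03 m).
It fails at once if the screw jar is lifted or pushed away by more than 30 mm (distance of jar from where it was at the start of the episode above 0.03 m).
It fails at once if the beaker is lifted or pushed away by more than 30 mm (distance of beaker from where it was at the start of the episode above 0.03 m).
It fails at once if the screwdriver is lifted or pushed away by more than 30 mm (distance of driver from where it was at the start of the episode above 0.03 m).
It also fails if it takes over 48 s, if anything falls off the work surface, if the arm or the gripper's body presses on something with over 40 N, if the wrist force passes 120 N, or if a joint passes its speed limit or range.

## Working session

There is one attempt and no reset: what is moved stays moved. The work goes in short steps, each a Python script; the robot and the scene stay as the last script left them, time stands still between calls to the robot, and variables do not carry over. Pictures are saved under pics/ and viewed, at most 10 in all, crops included, and the job is handed in when it is done.

```bash
mkdir -p pics; ls; python3 - <<'E'
from rig import r
import cv2,numpy as np
for n in("top","side"):
    c=r.camera(n);cv2.imwrite(f"pics/{n}0.png",c["color"]);print(n,c["intrinsics"],c["k1"],c["R"],c["t"])
print(r.current_time(),r.current_ee_rot(),r.current_tcp_pos(),r.current_opening())
E
```

```text
pics
top [[424.74112622   0.         254.17317434]
 [  0.         424.74112622 194.0323478 ]
 [  0.           0.           1.        ]] 0.03907564210325376 [[-2.80406043e-02 -9.99606568e-01 -6.58604339e-04]
 [-9.98399097e-01  2.80390980e-02 -4.91228176e-02]
 [ 4.91219578e-02 -7.19883514e-04 -9.98792529e-01]] [  48.01002543  613.84922224 1026.42848576]
side [[422.30565868   0.         257.65596692]
 [  0.         422.30565868 189.06624734]
 [  0.           0.           1.        ]] -0.05710291543394688 [[-0.90468705 -0.42556402  0.0208951 ]
 [-0.32355901  0.65427747 -0.68354266]
 [ 0.27721997 -0.62515299 -0.72961142]] [ 548.11181608  236.03810449 1015.52638181]
0.1 [-0.35061163 -3.12182026  0.003159  ] [160.70450743 706.24372593 247.26451251] 1.0023894190391265
```

View pics/top0.png

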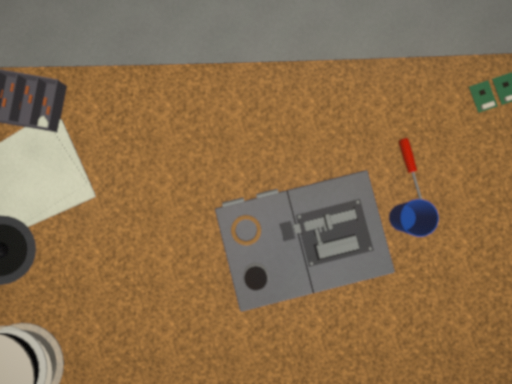

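View pics/side0.png

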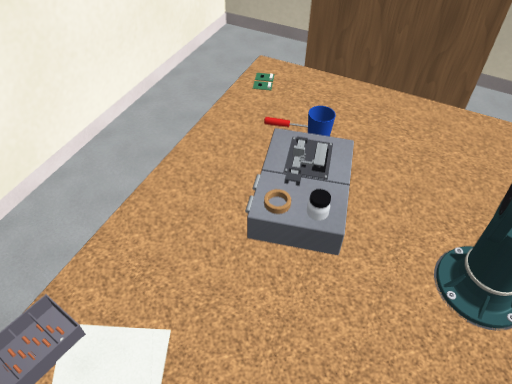

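Top view: the box's top corners are near (217,208), (366,171), (393,271) and (241,309). The keeper is at (287,231), so +y points left, and the press bar is near (338,246). In the side view the box is near (303,190). I'll enlarge both for precise corners.

```bash
python3 - <<'E'
import cv2
a=cv2.imread("pics/top0.png")[160:320,205:405];cv2.imwrite("pics/topc.png",cv2.resize(a,None,fx=4,fy=3.75 if 0 else 3.75,interpolation=cv2.INTER_CUBIC) if 0 else cv2.resize(a[:150],None,fx=4,fy=4,interpolation=cv2.INTER_CUBIC))
b=cv2.imread("pics/side0.png")[125:250,240:365];cv2.imwrite("pics/sidec.png",cv2.resize(b[:120],None,fx=5,fy=5,interpolation=cv2.INTER_CUBIC))
E
```

```text
(no output)
```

View pics/topc.png

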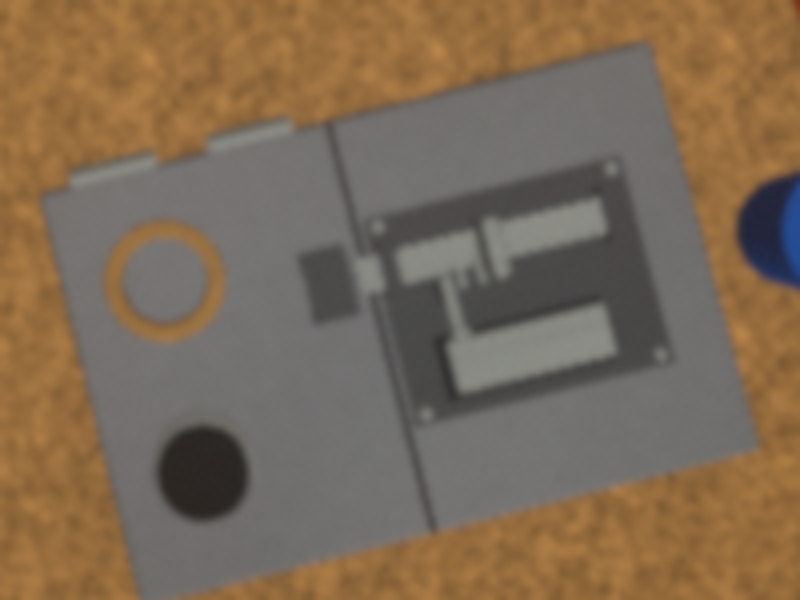

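View pics/sidec.png

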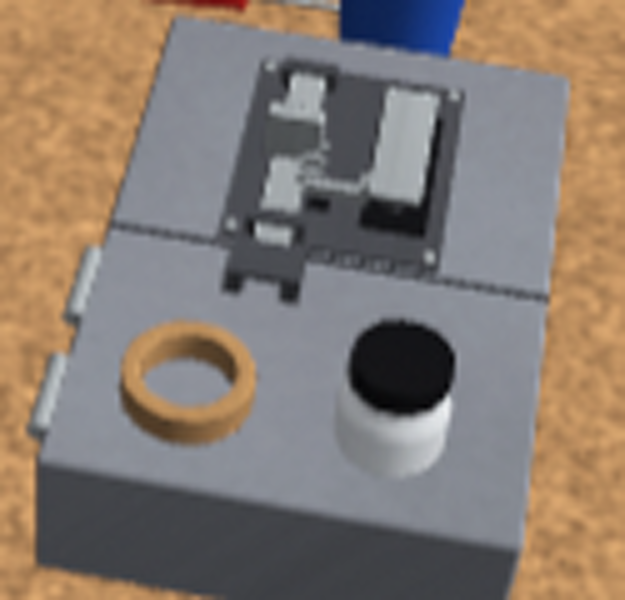

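Top crop (×4): the box corners are (43,197), (648,43), (756,450) and (142,600). The press bar runs from (605,303) to (459,395), and the tab's top is centred near (498,246). The side crop (×5) shows the same parts, with the bar from (388,88) to (427,204). Next I'll fit the box pose to these points.

```bash
cat > h.py <<'E'
import numpy as np,json
from scipy.spatial.transform import Rotation as Ro
def proj(c,X):
    K,k1,R,t=c; p=X@R.T+t; s=p[:,:2]/p[:,2:]; s=s*(1+k1*(s**2).sum(1,keepdims=True))
    return s*[K[0,0],K[1,1]]+K[:2,2]
def b2w(q,P):
    P=np.atleast_2d(P).astype(float);c,s=np.cos(q[2]),np.sin(q[2])
    return np.c_[q[0]+c*P[:,0]-s*P[:,1],q[1]+s*P[:,0]+c*P[:,1],P[:,2]]
E
python3 - <<'E'
from rig import r
from h import *
from scipy.optimize import least_squares
C={}
for n in("top","side"):
    c=r.camera(n);C[n]=(c["intrinsics"],c["k1"],c["R"],c["t"])
B=np.array([[120,240,90],[120,-120,90],[-120,-120,90],[-120,240,90],[60,-85,93],[60,65,93],[-60,-85,93],[-60,65,93],[-15,-50,117],[-45,-50,117],[-45,40,117],[-15,40,117]],float)
T=np.array([[43,197],[648,43],[756,450],[142,600],[617,157],[364,220],[674,360],[423,425],[605,303],[617,353],[459,395],[446,343]])
S=np.array([[38,463],[175,17],[569,80],[519,549],[266,60],[222,240],[465,92],[438,275],[388,88],[440,95],[427,204],[369,195]])
T=(T+.5)/4-.5+[205,160];S=(S+.5)/5-.5+[240,125]
f={"top":lambda q:proj(C["top"],b2w(q,B))-T,"side":lambda q:proj(C["side"],b2w(q,B))-S}
for ks in(["top"],["side"],["top","side"]):
    s=min((least_squares(lambda q:np.concatenate([f[k](q).ravel() for k in ks]),[600,0,a],loss="soft_l1",x_scale=[100,100,1]) for a in(0,1.6,3.1,-1.6)),key=lambda s:s.cost)
    print(ks,s.x,np.abs(s.fun).mean())
q=s.x;print(np.round(f["top"](q),1).tolist(),np.round(f["side"](q),1).tolist())
tp=(np.array([498,246])+.5)/4-.5+[205,160]
g=least_squares(lambda v:(proj(C["top"],b2w(q,[v[0],v[1],133]))-tp).ravel(),[30,0]);print("tab",g.x)
np.save("q.npy",q)
# candidates
for th in(.24,.24+np.pi):
  for yb in(-30,10):
    a=q[2]+th; y=np.array([np.cos(a),np.sin(a),0]);z=np.array([0,0,-1.]);M=np.c_[np.cross(y,z),y,z]
    j=r.solve_ik(b2w(q,[0,yb,200])[0],Ro.from_matrix(M).as_rotvec());print(th,yb,b2w(q,[0,yb,200])[0],None if j is None else np.round(j,2))
E
```

```text
['top'] [ 5.17480141e+02 -1.37320206e+02  2.21410906e-01] 0.6580420967104411
['side'] [ 5.14794825e+02 -1.35604671e+02  2.22168542e-01] 0.4614145391754505
['top', 'side'] [ 5.16478626e+02 -1.36940588e+02  2.21928257e-01] 0.659461642417314
[[-1.7, -0.3], [0.5, -0.9], [1.6, 0.6], [-0.5, 3.0], [0.5, -0.1], [-0.5, 0.5], [0.2, 0.9], [-1.8, 1.2], [-0.4, 0.0], [0.2, 0.8], [-0.1, 0.5], [-0.3, 0.1]] [[-1.0, -0.6], [-0.5, -1.1], [0.4, -1.2], [1.0, 0.3], [-0.9, -0.1], [-1.0, -1.5], [-0.0, -0.1], [0.0, -1.0], [-0.4, -0.4], [-0.2, -0.1], [-1.1, -0.5], [-0.7, -0.5]]
tab [30.32400212  0.63188702]
0.24 -30 [ 523.08195633 -166.20483335  200.        ] [-0.28  0.53  0.7   2.07 -0.52  0.72  1.22]
0.24 10 [ 514.27751645 -127.18584005  200.        ] [-0.36  0.51  0.71  2.11 -0.51  0.7   1.16]
3.3815926535897933 -30 [ 523.08195633 -166.20483335  200.        ] [-0.53  0.76  1.18  2.08 -0.9   0.95 -1.51]
3.3815926535897933 10 [ 514.27751645 -127.18584005  200.        ] [-0.61  0.74  1.19  2.12 -0.89  0.93 -1.57]
```

```bash
cat >> h.py <<'E'
def rot(q,th):
    a=q[2]+th; y=np.array([np.cos(a),np.sin(a),0]);z=np.array([0,0,-1.])
    return Ro.from_matrix(np.c_[np.cross(y,z),y,z]).as_rotvec()
def w2b(q,p):
    c,s=np.cos(q[2]),np.sin(q[2]);d=np.array(p[:2])-q[:2]
    return np.array([c*d[0]+s*d[1],-s*d[0]+c*d[1],p[2]])
TH=.24
E
python3 - <<'E'
from rig import r
from h import *
import cv2
q=np.load("q.npy")
r.reach(b2w(q,[0,-31,260])[0],rot(q,TH)); r.line_to(b2w(q,[0,-31,160])[0]); r.dwell(.3)
print(r.current_time(),w2b(q,r.current_tcp_pos()),r.current_ft_force(),Ro.from_rotvec(r.current_ee_rot()).as_matrix().round(3))
T=r.camera("top")["color"][150:300,230:430];S=r.camera("side")["color"][90:210,240:400]
cv2.imwrite("pics/t1.png",cv2.resize(T,None,fx=4,fy=4,interpolation=cv2.INTER_CUBIC));cv2.imwrite("pics/s1.png",cv2.resize(S,None,fx=5,fy=5,interpolation=cv2.INTER_CUBIC))
E
```

```text
4.625 [  0.3965788  -31.12675933 160.64930047] [-0.50224715 -0.07754753  0.21112918] [[-0.446  0.895  0.001]
 [ 0.895  0.446 -0.   ]
 [-0.001  0.001 -1.   ]]
```

View pics/s1.png

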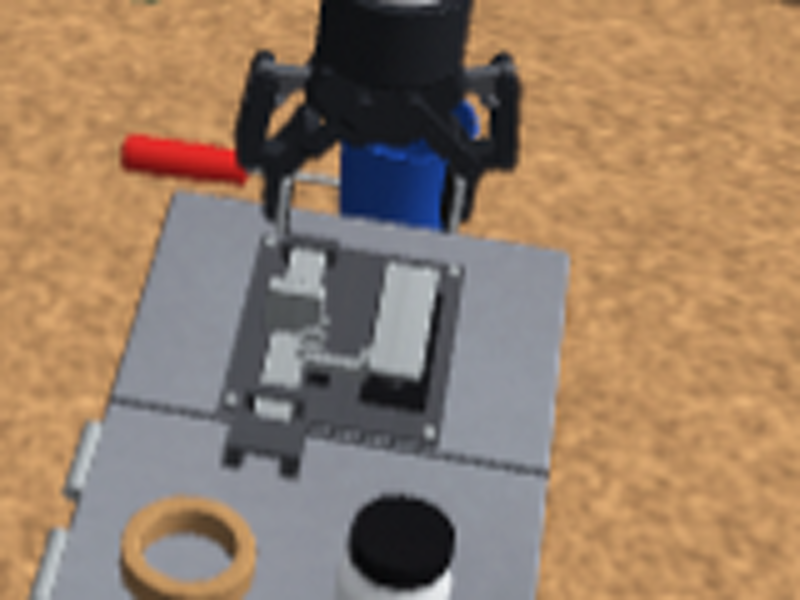

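View pics/t1.png

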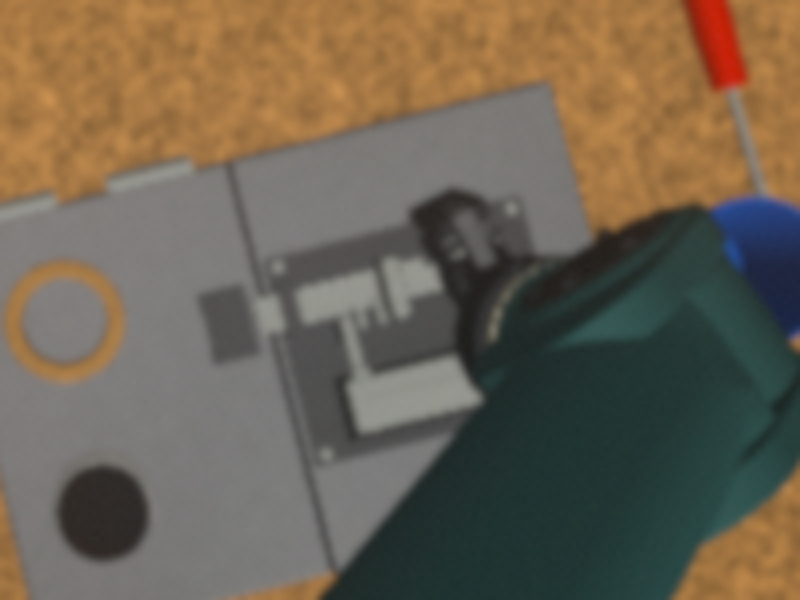

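Side crop (×5): the bar finger's grey tip ends near (457,234) and the tab finger's tip near (282,237), with both above the plate. In the top view the arm hides the tips, but the tape, jar and beaker look undisturbed. I'll compare the seen tips with the predicted ones.

```bash
python3 - <<'E'
from rig import r
from h import *
q=np.load("q.npy")
c=r.camera("side");C=(c["intrinsics"],c["k1"],c["R"],c["t"])
p=r.current_tcp_pos();M=Ro.from_rotvec(r.current_ee_rot()).as_matrix()
for d in(4,17):
  for y in(-50,-42.5,42.5,50):
    L=np.array([[sx,y,d] for sx in(-11,11)],float)
    W=L@M.T+p
    print(d,y,((proj(C,W)-[240,90])*5).round(0).tolist(),[w2b(q,w).round(0).tolist() for w in W])
E
```

```text
4 -50 [[449.0, 209.0], [455.0, 235.0]] [[-46.0, -54.0, 156.0], [-51.0, -32.0, 156.0]]
4 -42.5 [[435.0, 209.0], [441.0, 235.0]] [[-38.0, -52.0, 156.0], [-44.0, -30.0, 156.0]]
4 42.5 [[282.0, 208.0], [285.0, 234.0]] [[44.0, -32.0, 156.0], [39.0, -10.0, 156.0]]
4 50 [[268.0, 208.0], [271.0, 234.0]] [[51.0, -30.0, 156.0], [46.0, -8.0, 156.0]]
17 -50 [[445.0, 228.0], [451.0, 253.0]] [[-46.0, -54.0, 143.0], [-51.0, -32.0, 143.0]]
17 -42.5 [[432.0, 227.0], [438.0, 253.0]] [[-38.0, -52.0, 143.0], [-44.0, -30.0, 143.0]]
17 42.5 [[280.0, 227.0], [283.0, 253.0]] [[44.0, -32.0, 143.0], [39.0, -10.0, 143.0]]
17 50 [[266.0, 227.0], [269.0, 253.0]] [[51.0, -30.0, 143.0], [46.0, -8.0, 143.0]]
```

The tip length (4 mm ahead of the TCP when open) and sideways position agree to about 1–2 mm, so I'll shift +2 mm in x. Then I'll descend in steps with force checks.

```bash
python3 - <<'E'
from rig import r
from h import *
q=np.load("q.npy")
f0=None
for z in(150,135,127,123,121,119,117,115,113,112):
    r.line_to(b2w(q,[2,-32,z])[0],v=40); r.dwell(.15)
    f=np.array(r.current_ft_force()); f0=f if f0 is None else f0
    print(z,w2b(q,r.current_tcp_pos()).round(1),(f-f0).round(2),np.round(r.current_wrist_torque(),2))
    if abs(f-f0).max()>9: break
print(r.current_time())
E
```

```text
150 [  2.  -32.1 150. ] [0. 0. 0.] [-0.04  0.02  0.01]
135 [  2.1 -32.1 135.1] [ 0.15  0.68 -0.23] [0.01 0.01 0.03]
127 [  2.  -32.1 127. ] [ 0.42  0.18 -0.6 ] [-0.03  0.06 -0.01]
123 [  2. -32. 123.] [ 0.21  0.61 -0.16] [-0.03 -0.01  0.04]
121 [  2. -32. 121.] [ 1.13  1.49 -1.07] [-0.03  0.02 -0.  ]
119 [  2.  -32.  119.1] [1.01 1.69 2.75] [ 0.02  0.14 -0.02]
117 [  2. -32. 117.] [-0.02  1.02  2.53] [ 0.01  0.21 -0.  ]
115 [  2.  -32.1 115. ] [-0.14  1.75  3.6 ] [0.07 0.29 0.01]
113 [  1.9 -32.  113. ] [-1.09  1.28  4.65] [-0.01  0.38 -0.06]
112 [  2. -32. 112.] [-0.35  2.05  5.28] [ 0.04  0.39 -0.03]
9.3083
```

```bash
python3 - <<'E'
from rig import r
from h import *
q=np.load("q.npy"); c,s=np.cos(q[2]),np.sin(q[2])
r.line_to(b2w(q,[2,-32,110.5])[0],v=40); r.dwell(.1)
y=-32
while y<18:
    y+=2 if y<6 else 1
    r.line_to(b2w(q,[2,y,110.5])[0],v=30); r.dwell(.05)
    f=np.array(r.current_ft_force()); fy=-s*f[0]+c*f[1]; fx=c*f[0]+s*f[1]
    print(y,w2b(q,r.current_tcp_pos()).round(1),"F",fx.round(1),fy.round(1),f[2].round(1),np.round(r.current_wrist_torque(),2))
    if abs(fy)>16 or f[2]<3: break
print(r.current_time())
E
```

```text
-30 [  2.1 -31.6 110.9] F -1.5 -1.3 5.5 [-0.44  0.36 -0.03]
-28 [  2.3 -30.3 111.1] F -0.8 -2.1 5.2 [-0.77  0.31  0.13]
-26 [  2.5 -28.  111.1] F -1.9 -3.4 4.5 [-0.91  0.19  0.12]
-24 [  2.6 -25.6 111. ] F 0.1 -3.1 6.0 [-0.83  0.09  0.13]
-22 [  2.6 -24.7 111.2] F -0.2 -5.5 4.0 [-1.2   0.06  0.09]
-20 [  2.6 -23.  111.2] F -0.5 -6.4 4.5 [-1.24  0.07  0.03]
-18 [  2.6 -21.1 111.2] F -1.6 -5.6 5.5 [-1.26  0.06  0.04]
-16 [  2.7 -19.1 111.3] F -0.3 -5.6 4.6 [-1.36  0.09  0.04]
-14 [  2.7 -17.1 111.3] F -0.8 -5.9 4.4 [-1.29  0.08  0.05]
-12 [  2.7 -15.1 111.3] F -1.0 -6.1 4.5 [-1.21  0.03 -0.02]
-10 [  2.7 -13.1 111.3] F -0.8 -5.8 4.3 [-1.3   0.04  0.04]
-8 [  2.7 -11.1 111.3] F -1.3 -5.7 4.2 [-1.23  0.04  0.  ]
-6 [  2.7  -9.1 111.3] F -0.0 -6.3 4.7 [-1.26  0.03  0.06]
-4 [  2.7  -7.1 111.3] F 0.1 -6.3 4.7 [-1.21  0.09  0.02]
-2 [  2.7  -5.1 111.3] F -0.5 -4.9 5.2 [-1.25  0.04  0.05]
0 [  2.7  -3.1 111.3] F -0.4 -5.5 4.7 [-1.26  0.01  0.03]
2 [  2.7  -1.1 111.3] F -0.9 -6.1 4.6 [-1.28  0.05  0.02]
4 [  2.7   0.9 111.3] F -0.5 -5.7 4.3 [-1.26  0.07  0.05]
6 [  2.7   2.9 111.3] F -0.7 -5.9 4.6 [-1.24  0.05  0.07]
7 [  2.7   3.8 111.3] F -0.9 -6.6 5.0 [-1.31  0.09 -0.03]
8 [  2.7   4.7 111.3] F -0.7 -6.3 5.2 [-1.4   0.05  0.1 ]
9 [  2.7   5.7 111.3] F -0.8 -5.7 4.7 [-1.41  0.04  0.02]
10 [  2.7   6.7 111.3] F -1.8 -5.9 4.5 [-1.41  0.07  0.03]
11 [  2.7   7.7 111.3] F -0.9 -6.2 3.9 [-1.37  0.08  0.07]
12 [  2.7   8.7 111.3] F -1.0 -6.6 5.8 [-1.38  0.08  0.01]
13 [  2.7   9.7 111.3] F -0.4 -7.1 4.5 [-1.38  0.04  0.01]
14 [  2.7  10.7 111.3] F -1.0 -6.7 5.1 [-1.36 -0.    0.04]
15 [  2.7  11.7 111.3] F -0.3 -6.6 4.4 [-1.36  0.02  0.05]
16 [  2.7  12.3 111.3] F -0.6 -6.7 4.6 [-1.52  0.01 -0.13]
17 [  2.8  12.3 111.4] F -1.2 -8.8 3.5 [-1.82  0.   -0.08]
18 [  2.7  12.5 111.5] F -0.6 -9.9 2.2 [-2.13 -0.04 -0.12]
18.9583
```

```bash
python3 - <<'E'
from rig import r
import cv2
S=r.camera("side")["color"][130:230,260:390]
cv2.imwrite("pics/s2.png",cv2.resize(S,None,fx=6,fy=6,interpolation=cv2.INTER_CUBIC))
E
```

```text
(no output)
```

View pics/s2.png

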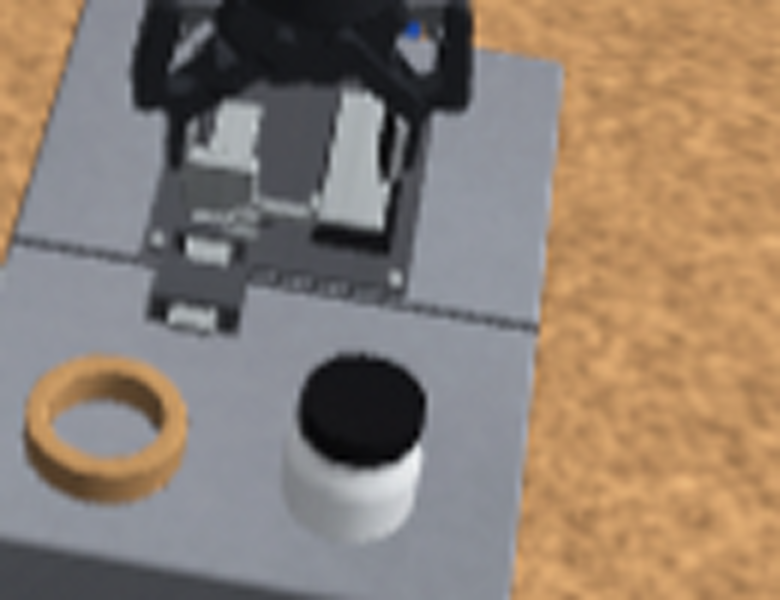

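The bolt's end shows through the keeper at (190,318), so the bolt is home, and the bar finger is still on the press bar. Next I'll release the catch by lifting straight up, then back off.

```bash
python3 - <<'E'
from rig import r
from h import *
import cv2
q=np.load("q.npy")
r.line_to(b2w(q,[2,16,110.5])[0],v=40)
r.line_to(b2w(q,[2,16,124])[0],v=40); r.dwell(.1)
r.line_to(b2w(q,[2,6,126])[0],v=60)
r.line_to(b2w(q,[2,6,220])[0],v=100)
r.line_to(b2w(q,[2,-60,330])[0],v=150); r.dwell(.3)
print(r.current_time(),np.round(r.current_ft_force(),2),w2b(q,r.current_tcp_pos()))
S=r.camera("side")["color"][130:230,260:390]
cv2.imwrite("pics/s3.png",cv2.resize(S,None,fx=6,fy=6,interpolation=cv2.INTER_CUBIC))
E
```

```text
22.5583 [ 0.91 -0.51 -0.07] [  1.9238678  -59.48753576 329.48332426]
```

View pics/s3.png

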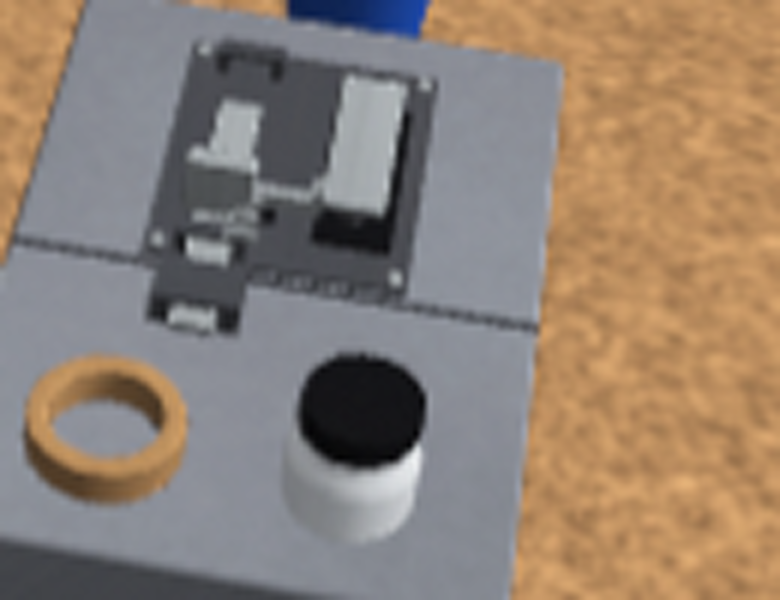

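The catch bar's near corner is back at (388,215), its starting height. It was near (385,230) when pressed. The bolt is still in the keeper at (190,318), and the tape and jar haven't moved, so I'm handing in.

```bash
python3 -c "
from rig import r
print(r.close_job())"
```

```text
the job is handed in; nothing more can be done
None
```

The job is handed in, with no verdict returned: the last picture shows the bolt home in its keeper, the catch back up and the tape and jar where they were, and the arm was clear of everything by 22.6 s.

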